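# Hang the slide carrier and hold the lamp at its third click

### The arm

A 6-joint arm with a two-finger parallel gripper is mounted at the origin on the work surface. World frame = base frame: x ahead of the robot, y to its left, z up, the work surface at z = 0. Lengths are in m, angles in rad, forces in N, time in s.
With the tool pointing down it reaches from about 0.2 to 0.875 m from the base axis. Payload 3.4 kg.
Tool frame: the origin (TCP) lies between the finger pads; the fingertips stand 25 mm ahead of it and the grasp point (between the pads) lies 6 mm ahead of it (r.nose_length is the z of the fingertips in the tool frame, in m); z points along the fingers, y is the line along which they close (so a half turn about z gives the same grasp; the last joint's range is limited). The gripper opens to 94 mm and grips with 3 to 60 N. Pads are 16 mm wide; open, the fingers measure 119 mm over their backs; the gripper's body (75 mm by 177 mm) begins 78 mm behind the grasp point.
Start: joints at [-1.345, 0.276, 1.505, -0, 1.361, -0.121], TCP at [0.195, -0.541, 0.23] pointing down, gripper open.
Joint ranges: [-2.89, 2.89], [-0.75, 2.08], [0.22, 2.7], [-1.18, 4.32], [0.11, 2.71], [-2.7, 2.7]. Speed limits (rad/s): [2.57, 2.57, 3.14, 3.14, 3.14, 3.14].

### API

Orientations are given as a unit quaternion [w, x, y, z].
In Python, from plant import r, gripper_to, inverse_kinematics, vision, models, telemetry gives the robot as it stands. Calls block until the motion is done:
- r.move_to(position, orientation): joint-space move of the TCP to a pose.
- r.move_l(position, rot=None, vel=0.15, guard=None): straight line of the TCP; rot=None keeps the orientation; vel is the mean speed in m/s. With guard (N) it stops when the force on the tool has changed by that much, and returns True; else False.
- r.movej(angles): joint-space move.
- gripper_to(opening, f_grip=None): finger opening in m; f_grip is the grip in N (None keeps the last); returns when the fingers have stopped.
- r.hold(seconds).
- inverse_kinematics(position, orientation): joint angles nearest the present ones, or None.
- vision.snapshot(name): name is "scene" or "top"; returns the picture (480x640x3 uint8, red, green, blue); there is no depth.
- vision.get_calibration(name): a dict with "fx", "fy", "cx", "cy" (pixels), "D" ([k1, k2, p1, p2, k3] as OpenCV has them; the pictures are not rectified), "position" and "orientation" of the camera in the world. Camera axes: x right, y down, z forward; pixel columns grow to the right and rows downward; lengths in m; the calibration is good to about 2 mm. A picture is of the moment at which its call begins. get_calibration takes no time and is no camera call.
A pose or a line that the arm cannot do raises r.PlanningError and nothing moves.
- r.sign_off(): hands the job in; it is judged then, once.
Trained networks look in the newest picture that a camera, given by its name, has taken for a name from the list of things; names that differ only in an ending like _2 or _b are one class to them, and where a whole thing is asked for, a point or a joint stands for the part that bears it (a point fixed in the world has none). Each returns a list of dicts, best first, with "score" (0 to 1); they miss things now and then, are a little off and sometimes report something else, mostly with a low value. They report only what shows in the picture. A call takes as long as a camera call. They do not tell look-alikes from the thing itself.
- models.boxes_of(thing, camera): "at" ([x, y, z] in m, in world coordinates, good to about 4 mm: the middle of the surface that is visible of it).
- models.regions_of(thing, camera): "pixels" (480x640 bool, what is visible of it).
- models.mark_of(thing, camera): "at" ([x, y, z] in m, in world coordinates, good to about 4 mm: a listed point, or the origin of a listed thing).
Readings, each from a call of its own:
- telemetry.current_t(): time.
- telemetry.current_joints(): joint angles.
- telemetry.current_dq(): joint speeds.
- telemetry.current_joint_efforts(): joint torques, N m.
- telemetry.current_ee_pos(): TCP position.
- telemetry.current_tool_rot(): TCP orientation.
- telemetry.current_wrist_force(): force on the tool from outside, world axes, zero at the start.
- telemetry.current_torque(): the same for the moment, N m.
- telemetry.current_opening(): finger opening in m.
- telemetry.current_finger_force(): force on a finger pad.
Only numpy, scipy, OpenCV 4.12 (cv2) and the standard library are available. Lean on these libraries where they do the work, as an engineer would, in place of code of your own. Each camera call takes 0.05 s, during which the arm holds its last target. There are 200 camera calls.

### The job

Take the tall slide carrier with the eye out of the rack and hang it by its eye on the peg of the inspection stand, then let it go. Then grip the knob on the lamp box and turn it clockwise, counting the clicks, from its home stop to the third stop and never on past it, and finish while still gripping the knob there. Leave the plain carriers and the other things on the bench where they are.

Things in the scene. Friction and masses are not known exactly. Their poses are not given: they have to be found in the camera images.
- carrier: the tall slide carrier: an upright aluminium plate 6 mm thick (along x), about 90 g, same front and back; origin mid lower edge, z up. Body 50 mm wide (y), 120 mm high, with a glass slide and a round eye; above it a grip tab 20 mm wide from 120 to 170 mm. Stands loose in one of the rack's slots, lower edge 12 mm above the bench, lowest 28 mm inside the slot, 1 mm play either side
- carrier_grip (a point): centre of the carrier's grip tab, 145 mm above its lower edge and 43 mm above the centre of its eye; axes as the carrier's (x through the 6 mm thickness)
- carrier_eye (a point): centre of the carrier's eye, a 22 mm hole right through the plate along x, 102 mm above its lower edge
- rack: white plastic rack fixed to the bench, 150 mm (x) by 72 mm (y), 40 mm high, origin at the centre of its underside; three slots 8 mm wide run along its y, 45 mm apart along its x. The tall carrier may be in any of them, the two plain carriers are in the others
- stand: inspection stand fixed to the bench: white base 130 by 120 mm with a clear light pad (top 18 mm above the bench), a 16 mm square steel post 154 mm high centred 30 mm to +x of the origin, and a steel peg. Origin: centre of the underside. A carrier hung from the peg has its lower edge about 45 mm above the bench and stays where it is put along the peg
- peg_root (a point): centre of the peg where it leaves the front of the post, 151 mm above the bench; axes as the stand's. The peg is a round steel bar 8 mm thick that points to the stand's -x and rises by 10 degrees
- peg_tip (a point): middle of the peg's round free end (the metal goes on 4 mm more), 57 mm towards the stand's -x and 10 mm higher than peg_root; axes as the stand's
- knob_grip (a point): on the knob's upright axis at grip height, 81 mm above the bench; turns with the knob. Black knob on the lamp box (grey, fixed, 120 by 100 mm, 45 mm high): a bar 14 mm wide (along y), 52 mm long (along x), from 57 to 95 mm above the bench, on a 58 mm disc; a white line on the bar marks its -x end
- knob (a joint): turn of the knob, rad, clockwise from above positive; starts at 0, the home stop (fat white tick). Spring stops every 22.5 degrees (0.393), thin ticks, four beyond home: the third is at 67.5 degrees (1.178). Resists with up to 0.08 N m, most a quarter step past a stop; from half a step on it pulls into the next stop, and stays there when left
- plainA_center (a point): centre of a plain carrier without eye or tab, 6 by 50 by 80 mm aluminium plate with a glass slide, in the rack: leave it
- plainB_center (a point): centre of the other plain carrier, alike: leave it
- specjar_mid (a point): centre of a specimen jar, 48 mm across, 60 mm high: leave it
- tubebox_mid (a point): centre of a small open tube box 75 by 55 mm, 35 mm high: leave it
- tipbox_mid (a point): centre of a pipette tip box 85 by 120 mm, 50 mm high: leave it
- pipette_mid (a point): middle of a pipette lying on the bench, about 240 mm long along its x, 22 mm thick: leave it
There are look-alikes about, which are no part of the job. What is shaped like the part that bears knob_grip but purple is not meant. Leave any blue look-alike of the carrier alone.

How it is judged:
On the way, in this order (a step that is already met when the one before it is completed fails the run):
1. the carrier hangs by its eye on the peg and is let go, the knob still at home (x of carrier_eye in the frame of stand between -0.031 and 0.021 m and y of carrier_eye in the frame of stand between -0.012 and 0.012 m and z of carrier_eye in the frame of stand between 0.136 and 0.163 m and angle between carrier_eye's own z axis and vertical below 0.3 rad and contact force between carrier and stand above 0.2 N and contact force between carrier and the fingers below 0.05 N and value of joint knob below 0.2 rad), for 0.2 s.
2. the knob is gripped at its third stop (value of joint knob between 1.0781 and 1.2781 rad and contact force between the fingers and knob above 3 N), for 0.2 s.
At the end, for the whole second after the job is handed in: the carrier hangs upright (within 0.3 rad) by its eye on the peg, carried by the stand and not touched by the fingers; the knob is at its third stop (1.178 rad within 0.1) and the fingers still hold it (more than 3 N) (all of step 2 and x of carrier_eye in the frame of stand between -0.031 and 0.021 m and y of carrier_eye in the frame of stand between -0.012 and 0.012 m and z of carrier_eye in the frame of stand between 0.136 and 0.163 m and angle between carrier_eye's own z axis and vertical below 0.3 rad and contact force between carrier and stand above 0.2 N and contact force between carrier and the fingers below 0.05 N); the arm keeps its last pose, push and grip.
It fails at once if the knob is turned on past the third stop (0.2 rad beyond it, where it tips towards the fourth) (value of joint knob above 1.3781 rad).
It fails at once if a plain carrier or another bystander is moved more than 30 mm (distance of any of plainA_center, plainB_center, specjar_mid, tubebox_mid, tipbox_mid, pipette_mid from where it was at the start of the episode above 0.03 m).
It also fails if it takes over 67 s, if anything falls off the work surface, if the arm or the gripper's body presses on something with over 40 N, if the wrist force passes 120 N, or if a joint passes its speed limit or range.

## Working session

There is one attempt and no reset: what is moved stays moved. The work goes in short steps, each a Python script; the robot and the scene stay as the last script left them, time stands still between calls to the robot, and variables do not carry over. Pictures are saved under pics/ and viewed, at most 10 in all, crops included, and the job is handed in when it is done.

```bash
mkdir -p pics; ls
python3 - <<'E'
from plant import r, vision, models, telemetry
import cv2
for c in ("scene","top"):
    cv2.imwrite(f"pics/{c}0.png", vision.snapshot(c)[:,:,::-1])
    k=vision.get_calibration(c); print(c,k)
    for n in ["carrier_grip","carrier_eye","rack","stand","peg_root","peg_tip","knob_grip","plainA_center","plainB_center","specjar_mid","tubebox_mid","tipbox_mid","pipette_mid"]:
        print(n,[(d["at"].round(3).tolist() if hasattr(d["at"],"round") else d["at"],round(d["score"],2)) for d in models.mark_of(n,c)][:4])
print(telemetry.current_t())
E
```

```text
pics
scene {'fx': 548.3600347160389, 'fy': 548.3600347160389, 'cx': 316.7416789479939, 'cy': 234.93269639336557, 'D': array([-0.03887363,  0.        ,  0.        ,  0.        ,  0.        ]), 'position': array([ 1.49489051, -0.37874301,  0.92314387]), 'orientation': array([-0.35095714,  0.74740267,  0.50542948, -0.25051821])}
carrier_grip [([0.5414, 0.2575, 0.1581], 0.78), ([0.5084, 0.3765, 0.1474], 0.74)]
carrier_eye [([0.5381, 0.2616, 0.1133], 0.85), ([0.5065, 0.3789, 0.1046], 0.79)]
rack [([0.4935, 0.2415, 0.0025], 0.98)]
stand [([0.589, -0.0115, -0.0008], 0.81)]
peg_root [([0.6102, -0.0093, 0.152], 0.87), ([0.5395, 0.2586, 0.1583], 0.28)]
peg_tip [([0.5587, -0.0249, 0.1606], 0.84)]
knob_grip [([0.5403, -0.2361, 0.082], 0.94), ([0.4269, 0.0214, 0.0287], 0.74), ([0.495, 0.2438, -0.0012], 0.68), ([0.3329, -0.1528, 0.0808], 0.56)]
plainA_center [([0.4485, 0.2342, 0.0554], 0.71)]
plainB_center [([0.4964, 0.2392, 0.0528], 0.48)]
specjar_mid [([0.4272, 0.0198, 0.0288], 0.57), ([0.4729, -0.4411, 0.0103], 0.42)]
tubebox_mid [([0.7132, 0.2163, 0.0188], 0.73)]
tipbox_mid [([0.7304, -0.1972,
[... 619 characters left out ...]
[([0.4974, 0.2439, 0.0003], 0.6), ([0.7293, -0.1972, 0.0218], 0.49)]
stand [([0.585, -0.0126, 0.0002], 0.72), ([0.4755, -0.44, 0.0133], 0.68)]
peg_root [([0.6119, -0.0048, 0.1493], 0.59), ([0.536, -0.2321, 0.0812], 0.49)]
peg_tip [([0.5582, -0.0287, 0.161], 0.71)]
knob_grip [([0.535, -0.232, 0.079], 0.68), ([0.3307, -0.1522, 0.0806], 0.56)]
plainA_center [([0.4568, 0.2341, 0.0505], 0.64)]
plainB_center [([0.4951, 0.2436, 0.0511], 0.62)]
specjar_mid [([0.4271, 0.0184, 0.036], 0.63)]
tubebox_mid [([0.7176, 0.2182, 0.0186], 0.81), ([0.6089, -0.0052, 0.1499], 0.69), ([0.5865, -0.01, -0.0012], 0.58)]
tipbox_mid [([0.7307, -0.1966, 0.024], 0.87)]
pipette_mid [([0.4735, -0.4417, 0.0131], 0.94)]
1.4
```

View pics/scene0.png

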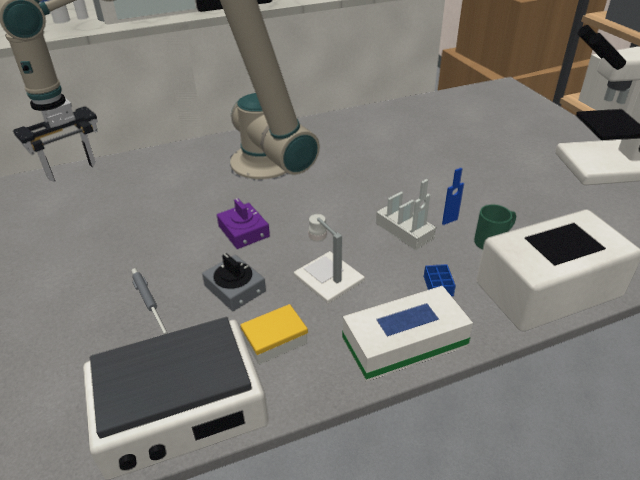

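View pics/top0.png

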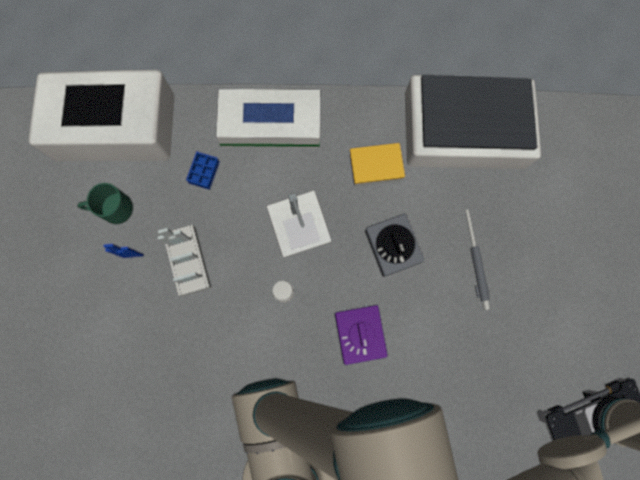

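Top view: up is +x, left is +y. The white carrier is in the far rack slot (top about (178,235), scene about (423,195)). The blue look-alike stands left of it, the stand is at (298,222), and the grey lamp box with the true knob is at (395,243). The purple one at (360,333) is the decoy. Next I'll measure the yaws and average the points.

```bash
cat > h.py <<'E'
from plant import r, gripper_to, inverse_kinematics, vision, models, telemetry
import numpy as np, cv2
from scipy.spatial.transform import Rotation as R
def ray(cam,px,z):
    k=vision.get_calibration(cam); K=np.array([[k["fx"],0,k["cx"]],[0,k["fy"],k["cy"]],[0,0,1.]])
    n=cv2.undistortPoints(np.float64(px).reshape(-1,1,2),K,k["D"])[:,0]
    w,x,y,zz=k["orientation"]; d=R.from_quat([x,y,zz,w]).apply(np.c_[n,np.ones(len(n))])
    p=np.array(k["position"]); return p+d*((z-p[2])/d[:,2])[:,None]
def proj(cam,P):
    k=vision.get_calibration(cam); K=np.array([[k["fx"],0,k["cx"]],[0,k["fy"],k["cy"]],[0,0,1.]])
    w,x,y,z=k["orientation"]; Ri=R.from_quat([x,y,z,w]).inv()
    return cv2.projectPoints(np.float64(P).reshape(-1,3),Ri.as_rotvec(),-Ri.apply(k["position"]),K,k["D"])[0][:,0]
def down(yaw):  # tool z down, tool y (closing line) at heading yaw (mod pi)
    y=np.array([np.cos(yaw),np.sin(yaw),0]); z=np.array([0,0,-1.])
    q=R.from_matrix(np.c_[np.cross(y,z),y,z]).as_quat(); return np.array([q[3],q[0],q[1],q[2]])
E
python3 - <<'E'
from h import *
exp={"rack":(.54,.25),"stand":(.59,-.01),"knob_grip":(.537,-.234)}
S={}
names=["carrier_grip","carrier_eye","peg_root","peg_tip","knob_grip","stand","rack"]
near=dict(carrier_grip=(.54,.26),carrier_eye=(.54,.26),peg_root=(.61,-.007),peg_tip=(.558,-.027),knob_grip=(.537,-.234),stand=(.587,-.012),rack=(.495,.243))
for i in range(3):
  for c in ("scene","top"):
    vision.snapshot(c)
    for n in names:
      for d in models.mark_of(n,c):
        a=np.array(d["at"])
        if np.hypot(*(a[:2]-near[n]))<.03: S.setdefault((n,c),[]).append(a); break
for k,v in S.items(): print(k,len(v),np.mean(v,0).round(4),np.std(v,0).round(4))
for n,z in (("rack",.04),("stand",.018),("knob_grip",.045)):
  for d in models.regions_of(n,"top")[:3]:
    m=d["pixels"].astype(np.uint8); 
    c=max(cv2.findContours(m,cv2.RETR_EXTERNAL,cv2.CHAIN_APPROX_NONE)[0],key=len)
    w=ray("top",c[:,0],z)[:,:2]
    (cx,cy),(a,b),t=cv2.minAreaRect(np.float32(w*1000)); print(n,round(d["score"],2),round(cx),round(cy),round(a),round(b),round(t,1))
im=vision.snapshot("top"); s=im[180:310,150:440]
cv2.imwrite("pics/t1.png",cv2.resize(s,None,fx=2.75,fy=2.75,interpolation=cv2.INTER_CUBIC)[:,:,::-1])
E
```

```text
('carrier_grip', 'scene') 3 [0.5371 0.2596 0.1564] [0.003  0.0002 0.001 ]
('carrier_eye', 'scene') 3 [0.5394 0.262  0.1163] [0.0005 0.0002 0.0012]
('peg_root', 'scene') 3 [ 0.6105 -0.0068  0.1521] [0.0008 0.0009 0.0007]
('peg_tip', 'scene') 3 [ 0.5613 -0.0236  0.1627] [0.0007 0.0004 0.0007]
('knob_grip', 'scene') 3 [ 0.5382 -0.2396  0.0798] [0.0014 0.0011 0.0008]
('stand', 'scene') 3 [ 5.899e-01 -1.050e-02  4.000e-04] [0.0017 0.0003 0.0012]
('carrier_grip', 'top') 3 [0.5392 0.2649 0.1598] [0.0004 0.0008 0.0012]
('carrier_eye', 'top') 3 [0.5413 0.2605 0.1136] [0.0012 0.0008 0.0005]
('peg_tip', 'top') 3 [ 0.5584 -0.0263  0.1617] [0.0026 0.0008 0.0012]
('knob_grip', 'top') 3 [ 0.5349 -0.2323  0.083 ] [0.0012 0.0017 0.001 ]
('stand', 'top') 3 [ 5.856e-01 -1.020e-02  4.000e-04] [0.0011 0.0004 0.0006]
('rack', 'top') 3 [0.4966 0.2456 0.0024] [0.0009 0.0008 0.0011]
('rack', 'scene') 2 [ 0.4956  0.2428 -0.0012] [0.0001 0.0007 0.0012]
('peg_root', 'top') 2 [ 0.6116 -0.0061  0.1498] [0.0016 0.0016 0.0018]
rack 0.77 496 240 155 79 16.7
rack 0.62 457 237 16 58 16.7
stand 0.94 591 -13 139 123 19.2
stand 0.46 716 218 65 82 72.3
knob_grip 0.82 333 -158 58 54 0.1
knob_grip 0.56 539 -238 57 60 34.1
```

View pics/t1.png

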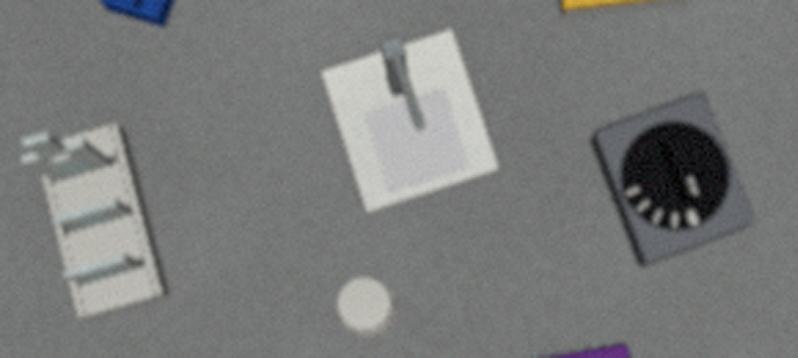

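The crop shows the white carrier in the top-left slot, the peg pointing down-right from about (393,45) to (420,125), and the knob bar pointing at the fat home tick (693,217). I'll get the yaws from the corners.

Run:
```python
from h import *
f=lambda L,z: ray("top",(np.array(L)+.5)/2.75-.5+[150,180],z)[:,:2]
def quad(n,L,z):
    w=f(L,z); e=np.roll(w,-1,0)-w
    print(n,"c",w.mean(0).round(4),"len",np.hypot(*e.T).round(4),"deg",np.degrees(np.arctan2(e[:,1],e[:,0])).round(1))
quad("box",[(595,135),(705,93),(750,222),(642,262)],.045)
quad("stand",[(322,72),(453,30),(498,168),(370,210)],.012)
quad("rack edge",[(120,125),(163,295)],.04)
quad("disc c/home tick/line",[(675,175),(693,217)],.057)
print(f([(693,185)],.095), f([(675,175)],.055))
for n in ("top","scene"):
  for P in ([.54,.261,.157],[.54,.261,.182],[.61,-.0065,.151],[.5595,-.0255,.161]): print(n,P,proj(n,[P]).round(1), ((proj(n,[P])-[150,180]+.5)*2.75).round())
# grasp reach
for p,y in (([.54,.261,.156],16.7),([.58,-.012,.19],19.5),([.537,-.236,.087],109),([.537,-.236,.087],41.5)):
  for s in (0,180): print(p,y+s,inverse_kinematics(p,down(np.radians(y+s))))
```

```text
box c [ 0.5363 -0.2352] len [0.1002 0.1146 0.0967 0.1126] deg [ -68.4 -161.9  110.5   19.8]
stand c [ 0.5896 -0.0155] len [0.1189 0.127  0.1146 0.1271] deg [ -71.1 -161.9  108.9   20.1]
rack edge c [0.5059 0.2072] len [0.1483 0.1483] deg [-163.5   16.5]
disc c/home tick/line c [ 0.5192 -0.2421] len [0.0376 0.0376] deg [-157.6   22.4]
[[ 0.52266583 -0.24329339]] [[ 0.53687499 -0.23520987]]
top [0.54, 0.261, 0.157] [[165.3 232. ]] [[ 43. 144.]]
top [0.54, 0.261, 0.182] [[162.1 229.8]] [[ 35. 138.]]
top [0.61, -0.0065, 0.151] [[293.5 201.1]] [[396.  59.]]
top [0.5595, -0.0255, 0.161] [[302.2 223.7]] [[420. 122.]]
scene [0.54, 0.261, 0.157] [[423.6 189.2]] [[754.  27.]]
scene [0.54, 0.261, 0.182] [[424.6 180.7]] [[757.   3.]]
scene [0.61, -0.0065, 0.151] [[334.6 233.7]] [[509. 149.]]
scene [0.5595, -0.0255, 0.161] [[318.5 219.6]] [[465. 110.]]
[0.54, 0.261, 0.156] 16.7 [ 3.34254301e-01  3.61467423e-01  1.56826233e+00 -4.44089210e-16
  1.21186290e+00  4.27843161e-02]
[0.54, 0.261, 0.156] 196.7 None
[0.58, -0.012, 0.19] 19.5 [-1.40603469e-01  3.08477484e-01  1.56048670e+00 -4.44089210e-16
  1.27262847e+00 -4.80942673e-01]
[0.58, -0.012, 0.19] 199.5 [-1.40603469e-01  3.08477484e-01  1.56048670e+00 -4.44089210e-16
  1.27262847e+00  2.66064998e+00]
[0.537, -0.236, 0.087] 109 [-5.32662578e-01  4.05182729e-01  1.69017092e+00 -4.44089210e-16
  1.04623900e+00 -2.43507146e+00]
[0.537, -0.236, 0.087] 289 [-5.32662578e-01  4.05182729e-01  1.69017092e+00 -4.44089210e-16
  1.04623900e+00  7.06521191e-01]
[0.537, -0.236, 0.087] 41.5 [-5.32662578e-01  4.05182729e-01  1.69017092e+00 -4.44089210e-16
  1.04623900e+00 -1.25697422e+00]
[0.537, -0.236, 0.087] 221.5 [-5.32662578e-01  4.05182729e-01  1.69017092e+00 -4.44089210e-16
  1.04623900e+00  1.88461844e+00]
```

Run:
```python
from h import *
q=down(np.radians(16.7)); g=np.array([.539,.261])
gripper_to(.05)
r.move_to([*g,.26],q)
print(r.move_l([*g,.166],vel=.1,guard=8), telemetry.current_wrist_force())
gripper_to(0,f_grip=20)
print("open",telemetry.current_opening(),telemetry.current_finger_force(),telemetry.current_wrist_force().round(2))
if telemetry.current_opening()>.003:
    print(r.move_l([*g,.22],vel=.06,guard=15)); r.move_l([*g,.30],vel=.15); r.hold(.3)
    print("open",telemetry.current_opening(),telemetry.current_wrist_force().round(2),telemetry.current_ee_pos().round(4),telemetry.current_t())
```

```text
False [ 0.54195603 -0.63074083  1.0343167 ]
open 0.00582747115645369 19.998706877231598 [ 0.2   0.42 -0.27]
False
open 0.006028871068008339 [ 0.37  0.96 -0.78] [0.5387 0.2609 0.2991] 11.7583
```

Run:
```python
from h import *
yaw=np.radians(19.6); u=np.array([np.cos(yaw),np.sin(yaw)]); q=down(yaw); root=np.array([.611,-.0065])
p=root-.092*u
r.move_l([p[0],p[1],.30],rot=q,vel=.2); r.move_l([*p,.151+.016+.052],vel=.12); r.hold(.4)
S={}
near=dict(carrier_grip=p,carrier_eye=p,peg_root=root,peg_tip=root-.057*u)
for i in range(4):
  for c in ("scene","top"):
    im=vision.snapshot(c)
    for n in near:
      for d in models.mark_of(n,c):
        a=np.array(d["at"])
        if np.hypot(*(a[:2]-near[n]))<.025: S.setdefault((n,c),[]).append(a); break
    if i==0:
      x,y=proj(c,[[*p,.167]])[0].astype(int); s=im[y-50:y+50,x-65:x+65]
      cv2.imwrite(f"pics/pre_{c}.png",cv2.resize(s,None,fx=3,fy=3,interpolation=cv2.INTER_CUBIC)[:,:,::-1]); print(c,x,y)
for k,v in S.items():
  m=np.mean(v,0); d=m[:2]-root; print(k,len(v),m.round(4),"along",round(d@u,4),"lat",round(d@[-u[1],u[0]],4))
print(telemetry.current_ee_pos().round(4),telemetry.current_t())
a=cv2.imread("pics/pre_scene.png");b=cv2.imread("pics/pre_top.png"); cv2.imwrite("pics/pre.png",np.hstack([a,b]))
```

```text
scene 308 210
top 307 240
('carrier_grip', 'scene') 4 [ 0.5228 -0.0391  0.2092] along -0.094 lat -0.0012
('carrier_eye', 'scene') 4 [ 0.5245 -0.0367  0.1699] along -0.0916 lat 0.0006
('peg_root', 'scene') 4 [ 0.6109 -0.0075  0.1532] along -0.0004 lat -0.0009
('peg_tip', 'scene') 4 [ 0.5602 -0.0224  0.1623] along -0.0532 lat 0.0021
('peg_tip', 'top') 4 [ 0.5571 -0.0266  0.1604] along -0.0575 lat -0.0008
[ 0.5243 -0.0374  0.219 ] 16.625
```

View pics/pre.png

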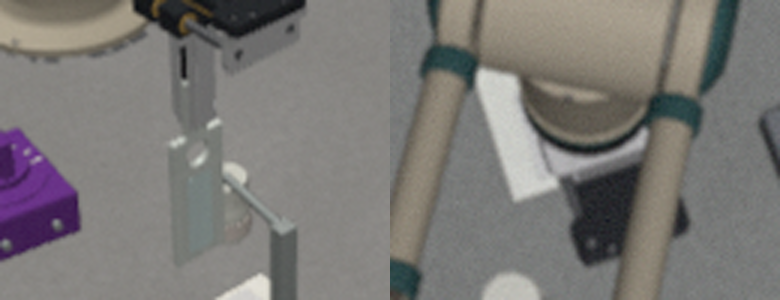

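The left crop shows the eye at (198,151), where my model predicts (195,150). The peg tip at about (228,170) also fits the model to within 2 mm. Inserting with a guard.

Run:
```python
from h import *
yaw=np.radians(19.6); u=np.array([np.cos(yaw),np.sin(yaw)]); root=np.array([.611,-.0065])
def P(s,dz): return [*(root-s*u),.151+s*np.tan(np.radians(10))+dz+.052]
hit=r.move_l(P(.092,-.001),vel=.05,guard=4) or r.move_l(P(.027,-.001),vel=.05,guard=3)
print("hit",hit,telemetry.current_ee_pos().round(4),telemetry.current_wrist_force().round(2))
im=vision.snapshot("scene"); cv2.imwrite("pics/ins.png",cv2.resize(im[150:290,240:390],None,fx=4,fy=4,interpolation=cv2.INTER_CUBIC)[:,:,::-1])
if not hit:
    f0=telemetry.current_wrist_force()
    h=r.move_l(P(.027,-.013),vel=.02,guard=1.5)
    r.hold(.2); print("down",h,telemetry.current_ee_pos().round(4),P(.027,0),(telemetry.current_wrist_force()-f0).round(2),telemetry.current_t())
```

```text
hit False [ 0.5853 -0.0157  0.2069] [ 0.34  0.21 -0.34]
down True [ 0.5856 -0.0157  0.2011] [np.float64(0.585564448774743), np.float64(-0.015557192383256885), np.float64(0.20776082847912855)] [0.74 0.93 5.77] 18.9833
```

View pics/ins.png

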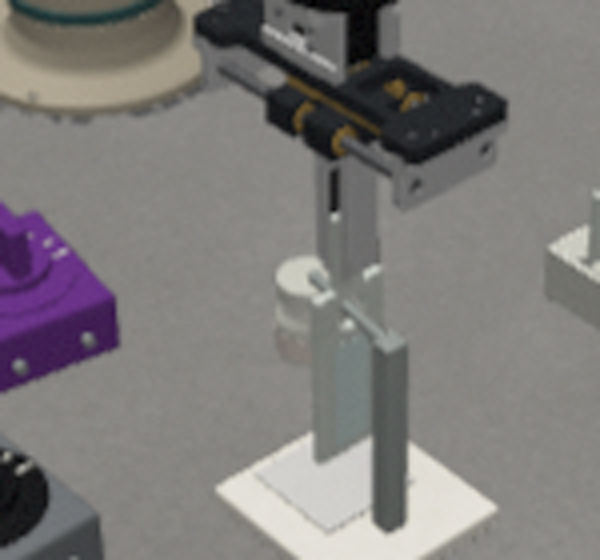

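The picture shows the peg passing through the eye, with its tip out to the left at (318,278). Contact came 6.7 mm below centre, as expected for a hung carrier. Releasing.

Run:
```python
from h import *
p=telemetry.current_ee_pos()
gripper_to(.03); r.hold(.3)
print(telemetry.current_opening(),telemetry.current_finger_force(),telemetry.current_wrist_force().round(2))
r.move_l([p[0],p[1],.31],vel=.12)
k=np.array([.5365,-.2355]); q=down(np.radians(289.8))
gripper_to(.06)
r.move_l([*k,.30],rot=q,vel=.2)
print(telemetry.current_joints().round(2),telemetry.current_ee_pos().round(3),telemetry.current_t())
for n in ("carrier_eye","carrier_grip"):
  for c in ("scene","top"):
    if n=="carrier_eye":
      im=vision.snapshot(c)
      if c=="scene": cv2.imwrite("pics/hung.png",cv2.resize(im[150:310,180:390],None,fx=3.6,fy=3.6,interpolation=cv2.INTER_CUBIC)[:,:,::-1])
    print(n,c,[(np.round(d["at"],4),round(d["score"],2)) for d in models.mark_of(n,c)][:3])
```

```text
0.029882724083981158 0.0 [ 0.13 -0.03 -0.76]
[-0.53  0.26  1.35  0.    1.53  0.69] [ 0.537 -0.235  0.3  ] 23.3
carrier_eye scene [(array([ 0.587 , -0.016 ,  0.1511]), 0.58), (array([0.5062, 0.3806, 0.1038]), 0.56), (array([ 0.5856, -0.0162,  0.1928]), 0.46)]
carrier_eye top [(array([0.5046, 0.3819, 0.1077]), 0.63), (array([ 0.5861, -0.0175,  0.1502]), 0.57), (array([0.714 , 0.2184, 0.0161]), 0.52)]
carrier_grip scene [(array([ 0.5908, -0.0176,  0.1924]), 0.8), (array([ 5.916e-01, -8.500e-03, -4.000e-04]), 0.74), (array([0.5101, 0.3775, 0.1418]), 0.68)]
carrier_grip top [(array([ 0.5892, -0.0144,  0.19  ]), 0.96), (array([0.5109, 0.3815, 0.1416]), 0.7), (array([0.7133, 0.2186, 0.0129]), 0.41)]
```

View pics/hung.png

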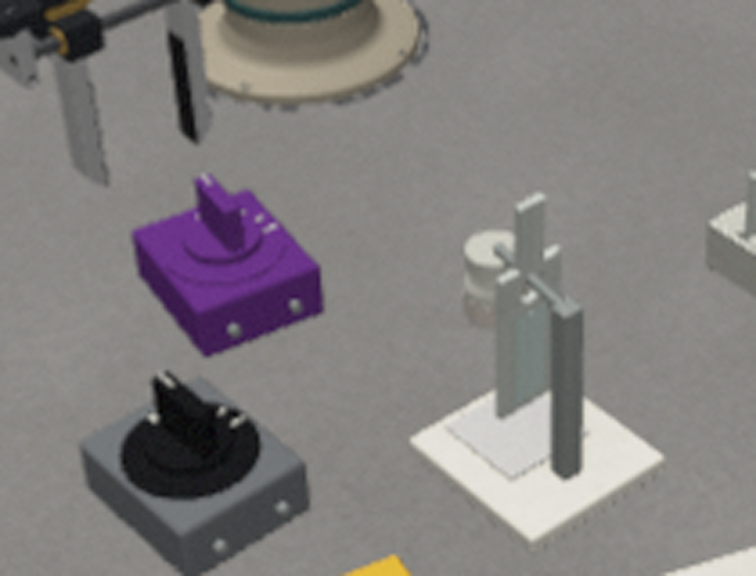

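The carrier hangs on the peg (crop about (530,290)), with its eye measured at (0.587,-0.016,0.151). The knob bar points along the box toward the home tick. Next I'll grip the knob.

Run:
```python
from h import *
k=np.array([.5365,-.2355])
print(r.move_l([*k,.14],vel=.15), r.move_l([*k,.0875],vel=.06,guard=5), telemetry.current_ee_pos().round(4))
def rep(s): print(s,round(telemetry.current_opening(),4),round(telemetry.current_finger_force(),1),telemetry.current_wrist_force().round(2),telemetry.current_torque().round(3))
rep("pre"); gripper_to(0,f_grip=8); r.hold(.2); rep("8N")
gripper_to(0,f_grip=30); r.hold(.2); rep("30N"); print(telemetry.current_t())
vision.snapshot("scene")
print([(np.round(d["at"],4),round(d["score"],2)) for d in models.mark_of("knob_grip","scene")][:3])
```

```text
False False [ 0.5368 -0.2357  0.0878]
pre 0.0597 0.0 [ 0.67 -0.56  0.56] [-0.012  0.019  0.004]
8N 0.0139 8.0 [ 0.41 -4.44 -0.2 ] [-0.568  0.003  0.059]
30N 0.0136 30.0 [ 0.31 -6.53 -1.26] [-1.02  -0.016 -0.004]
27.2333
[(array([ 0.5849, -0.0161,  0.1926]), 0.67), (array([ 0.5396, -0.2402,  0.083 ]), 0.6)]
```

Run:
```python
from h import *
p=telemetry.current_ee_pos(); print(p.round(4))
c=np.array([.5365,-.2355]); n=np.array([np.cos(np.radians(109.8)),np.sin(np.radians(109.8))])
for s in (.001,.002,.003):
    r.move_l([*(c-s*n),.0875],vel=.02); r.hold(.2)
    f=telemetry.current_wrist_force(); print(s,f.round(2),round(f[:2]@n,2),telemetry.current_torque().round(3))
    if f[:2]@n>-1: break
print(telemetry.current_joints().round(4),telemetry.current_t())
```

```text
[ 0.5367 -0.2362  0.0876]
0.001 [-0.   -3.61  0.82] -3.39 [-0.588  0.14   0.024]
0.002 [-2.41  2.24  3.79] 2.92 [0.437 0.298 0.012]
[-5.3410e-01  4.0530e-01  1.6885e+00  1.3000e-03  1.0496e+00  6.9070e-01] 28.2333
```

```bash
cat > turn.py <<'E'
from h import *
import sys
c=np.array([.5365,-.2355])-.0016*np.array([np.cos(np.radians(109.8)),np.sin(np.radians(109.8))])
def turn(a,b,n=4):
    for t in np.linspace(a,b,n+1)[1:]:
        j=inverse_kinematics([*c,.0875],down(np.radians(289.8-t))); assert abs(j[5]-telemetry.current_joints()[5])<.3
        r.movej(j); r.hold(.1)
        R_=telemetry.current_tool_rot(); m=R.from_quat([*R_[1:],R_[0]]).as_matrix()
        y=np.degrees(np.arctan2(m[1,1],m[0,1]))%360
        print(round(t,1),"act",round(289.8-y,2),telemetry.current_wrist_force().round(1),"Tz",round(telemetry.current_torque()[2],3),round(telemetry.current_opening(),4),round(telemetry.current_t(),1))
E
python3 - <<'E'
from turn import *
turn(0,0,1); turn(0,22.5,5)
E
```

```text
0.0 act 0.01 [-2.7  3.6  5.4] Tz -0.041 0.0137 28.6
4.5 act 4.51 [-2.1  4.   5.6] Tz 0.038 0.0137 28.9
9.0 act 9.01 [-3.   3.2  5.6] Tz 0.051 0.0137 29.3
13.5 act 13.54 [-2.1  4.5  6.2] Tz -0.082 0.0139 29.6
18.0 act 18.03 [-2.4  5.   4.8] Tz -0.067 0.0138 30.0
22.5 act 22.52 [-3.1  4.4  6.3] Tz 0.025 0.014 30.3
```

First click: the torque reversed past half a step and came back to about 0 at 22.5°. Continuing.

Run:
```python
from turn import *
turn(22.5,45,5); turn(45,67.5,5); r.hold(.3)
print(telemetry.current_finger_force())
im=vision.snapshot("top"); cv2.imwrite("pics/k_top.png",cv2.resize(im[190:300,270:470],None,fx=3,fy=3,interpolation=cv2.INTER_CUBIC)[:,:,::-1])
im=vision.snapshot("scene"); s=im[170:320,170:390]; cv2.imwrite("pics/k_scene.png",cv2.resize(s,None,fx=3.6,fy=3.6,interpolation=cv2.INTER_CUBIC)[:,:,::-1])
for c in ("scene","top"): print([(np.round(d["at"],4),round(d["score"],2)) for d in models.mark_of("carrier_eye",c)][:3])
```

```text
27.0 act 27.01 [-2.3  4.8  6.1] Tz 0.041 0.0139 30.7
31.5 act 31.53 [-1.8  4.5  5.6] Tz 0.038 0.0141 31.0
36.0 act 36.05 [-2.1  4.1  6.1] Tz -0.029 0.014 31.4
40.5 act 40.55 [-1.3  5.8  6.4] Tz -0.035 0.0136 31.7
45.0 act 45.04 [-2.1  5.6  6.2] Tz 0.073 0.0137 32.1
49.5 act 49.53 [-2.6  5.3  6.3] Tz 0.1 0.0137 32.4
54.0 act 54.04 [-1.5  6.   5.5] Tz 0.04 0.014 32.8
58.5 act 58.57 [-1.   5.2  6.2] Tz -0.081 0.014 33.1
63.0 act 63.06 [-1.   6.6  6.2] Tz -0.002 0.0141 33.5
67.5 act 67.55 [-0.6  6.8  5.3] Tz 0.006 0.014 33.8
30.001226663589478
[(array([0.5089, 0.3792, 0.1032]), 0.62), (array([ 0.5858, -0.016 ,  0.1541]), 0.56), (array([0.498 , 0.2417, 0.0528]), 0.5)]
[(array([ 0.5854, -0.0185,  0.1473]), 0.91), (array([0.5052, 0.3833, 0.1024]), 0.82), (array([0.4262, 0.0172, 0.0337]), 0.48)]
```

View pics/k_scene.png

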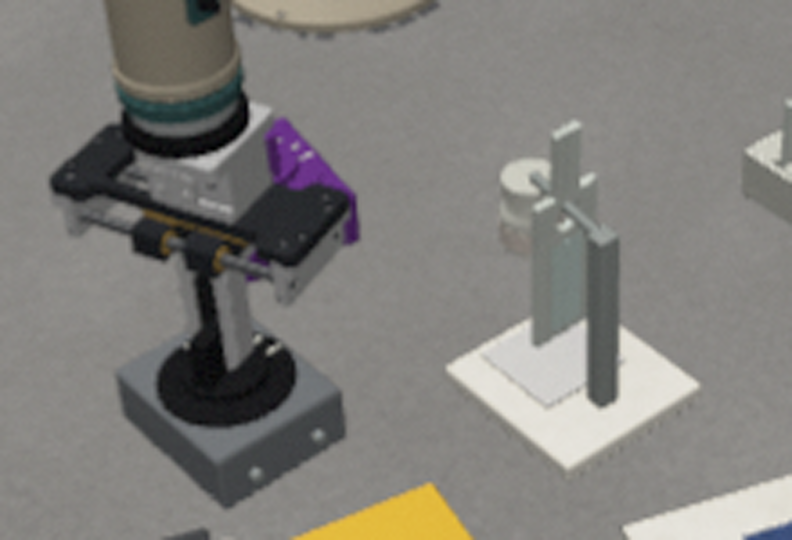

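Three torque cycles, so three clicks. The pads sit flat on the bar (opening 14 mm), torque is about 0 at 67.5°, and the carrier is still hanging at (570,240). Handing in.

```bash
python3 -c "
from plant import r
print(r.sign_off())"
```

```text
the job is handed in; nothing more can be done
None
```

The job is handed in, with no verdict shown: the tall carrier hangs by its eye on the peg, released, and the knob was turned three clicks clockwise to about 67.5° and is still gripped at 30 N.

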